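Shut and pin the jar-lane gate

ROBOT

A 7-joint arm with a two-finger parallel gripper is mounted at the origin on the work surface. World frame = base frame: x ahead of the robot, y to its left, z up, the work surface at z = 0. Lengths are in m, angles in rad, forces in N, time in s.
With the tool pointing down it reaches from about 0.4 to 0.85 m from the base axis. Payload 4.5 kg.
Tool frame: the origin (TCP) lies between the finger pads; the fingertips stand 19 mm ahead of it and the grasp point (between the pads) is the TCP (r.nose_length is the distance from the TCP to the fingertips, in m); z points along the fingers, x is the direction in which the jaws open and shut, and the axes are right-handed (so a half turn about z gives the same grasp; the last joint's range is limited). The gripper opens to 88 mm and grips with 3 to 60 N. Pads are 18 mm wide; open, the fingers measure 123 mm over their backs; the gripper's body (75 mm by 187 mm) begins 45 mm behind the grasp point.
Start: joints at [-1.209, 0.689, -0.195, 1.565, 0.157, 0.902, -0.215], TCP at [0.201, 0.592, 0.258] pointing down, gripper open.
Joint ranges: [-3.01, 3.01], [-0.46, 2.08], [-1.47, 1.51], [0.13, 2.56], [-1, 4.14], [0.04, 2.09], [-2.66, 2.66]. Speed limits (rad/s): [2.57, 2.57, 3.14, 3.14, 3.14, 3.14, 3.14].

INTERFACE

Orientations are given as a unit quaternion [x, y, z, w].
In Python, from plant import get_state, vision, r gives the robot as it stands.
- The arm moves only by the tool play_rows, never from a script. Its argument "deltas" is a list that holds one entry, the list of rows, each a list of 7 numbers: the gripper command: -1 is fully open, 1 is shut, values between are in proportion, then the shift along the tool's x, y, z normalised to -1 to 1, where 1 is 300 mm, then the turn, a rotation vector about the tool's x, y, z normalised to -1 to 1, where 1 is pi rad. A call has 1 to 5 rows; each row is the pose to reach, as a shift and turn from the pose measured when the call began, along the tool's axes at that moment, turning the shorter way round; what a row does not reach only later rows make up. A row lasts 1/8 s, in which the tool goes at most 62.5 mm and 10.7 degrees, less where a joint would pass 70% of its speed; a pose out of reach is approached as far as the arm can. A call with a number of a shift or a turn outside -1 to 1 is refused whole. A call with a gripper value outside its range is refused whole. The fingers move at their own pace and stop on an object; "force" is the grip in N (left out, the last holds). Time passes only in rows, so rows that repeat a pose let the fingers close. It gives the time, the measured TCP pose, the force and the opening at its end, in the units of the state.
- get_state(): the state, without advancing time (a new reading comes with each control period).
- vision.snapshot(name): name is "scene" or "side" or "wrist"; returns the picture (400x640x3 uint8, red, green, blue); there is no depth.
- vision.camera_model(name): a dict with "vfov" (degrees; the focal length in pixels is half the picture's height over the tangent of half this angle, whatever the lens; pixels are square), "cx", "cy" (the principal point, pixels), "world_to_cam" (4x4, takes a point from world to camera coordinates). Camera axes: x right, y up, looking along -z (the intrinsics and any distortion apply to the point x, -y, -z); pixel columns grow to the right and rows downward; lengths in m; the calibration is good to about 2 mm. The wrist camera is an equidistant fisheye: a pixel r from the principal point sees the ray r / f radians off the axis. A picture is of the moment at which its call begins: read the wrist's pose just before it. camera_model takes no time and is no camera call; for the wrist camera it gives the pose at the moment of the call.
- r.finish_job(): hands the job in, once; it reports no verdict.
The state is a dict: "clock": time; "q": joint angles; "qd": joint speeds; "joint_torque": joint torques, N m; "tool_pos": TCP position; "eef_rot": TCP orientation; "contact_force": force on the tool from outside, world axes, zero at the start; "moment": the same for the moment, N m; "opening": opening from 0.0 (shut) to 1.0 (fully open).
Only numpy, scipy, OpenCV 4.12 (cv2) and the standard library are available. Lean on these libraries where they do the work, as an engineer would, in place of code of your own. Each camera call takes 0.05 s, during which the arm holds its last target.

TASK

Swing the steel gate on the packing table shut, all the way to its stop in the bracket, and then lock it by sliding the loose T-handled retaining pin fully home through the bracket and the gate's end. Leave the waiting jars behind the gate standing where they are.

Things in the scene. Friction and masses are not known exactly. Their poses are not given: they have to be found in the camera images.
- gate_base: Fixed fixture: dark steel base plate 80 x 405 x 8 mm, long along its y, origin on the table near its middle, z up; the jars wait on its +x side. It carries, all on the line x = 0: the gate's pivot post (y = +180 mm, 108 mm high), the bracket (y -4 to -40 mm) and a pin shelf (y -40 to -195 mm). With the pin home its tip is at y = +8 mm.
- hole (a point): Mouth of the bracket's outer hole, at fixture x 0, y -40, 40 mm above the table; axes as the fixture, the pin goes in along +y. The bracket is two upright steel cheeks 60 mm wide, 8 to 58 mm high, each with a 22 mm hole: the outer from here to 12 mm on, the inner from 28 to 36 mm on. Between them on the +x side stands the gate's stop.
- shelf_guide (a point): Point on top of the white plastic pin shelf (76 mm wide, 30 mm above the table) between the rear ends of two guide walls, at fixture x 0, y -90 mm. The walls stand 21 mm apart, 10 mm thick, 20 mm high, and lead 50 mm along +y from here to the outer hole. The home pin's T-handle touches their rear ends.
- gate (a joint): Gate angle, rad: 0 shut (at the stop, bar along the fixture's -y from the pivot), growing as it opens towards the fixture's -x, at most 0.9. It stays where it is left (rubbing pivot, 0.25 N m: about 1.5 N at its free end).
- gate_tip (a point): Middle of the gate's free end, 80 mm above the table, 204 mm from the pivot axis. The gate is an upright steel bar 8 mm thick, 62 to 98 mm above the table; under its free end hangs a lug plate 44 mm wide with a 24 mm hole, 40 mm high, that swings in between the cheeks. Site y points along the bar to the pivot, x is the bar's normal, to the jars' side.
- pin_tip (a point): Tip of the loose retaining pin (dark steel, 0.2 to 0.4 kg), on the shaft's axis, 8 mm above the shelf. Shaft 16 mm diameter, 98 mm long, chamfered tip. Site y points out of the tip along the shaft, z up. The pin lies on the shelf, its tip between the guide walls, short of the outer hole.
- pin_handle (a point): Centre of the pin's T-handle, a bar 64 mm long across the shaft, 16 mm thick along it, 26 mm high, lying on the pin shelf; centre 106 mm behind the tip, 13 mm above the shelf. Axes as the tip's: the shaft leaves it in +y.
- jar_a: Waiting clear jar of sliced vegetables, 76 mm diameter, 82 mm high, loose; origin under its centre.
- jar_b: Another such jar.
- jar_c: Another such jar.
There are look-alikes about, which are no part of the job. What is shaped like the part that bears pin_tip but blue is not meant.

How it is judged:
By the outcome, as a careful person would: the job done as asked, in the order asked, and still so for the second after the job is handed in, with the robot touching nothing.
It also fails if it takes over 43 s, if anything falls off the work surface, if the arm or the gripper's body presses on something with over 40 N, if the wrist force passes 120 N, or if a joint passes its speed limit or range.

## Working session

There is one attempt and no reset: what is moved stays moved. The work goes in short steps, Python scripts to look and compute and a tool call to move; the robot and the scene stay as the last step left them, time stands still between calls to the robot, and variables do not carry over. Pictures are saved under pics/ and viewed, and the job is handed in when it is done.

Besides the shell and the picture viewer there is one more tool, called as a command line: name --argument value ..., lists and objects as JSON in quotes. play_rows: Moves the arm, as the interface text tells. Scaled input: -1 to 1 covers 300 mm each way for a shift and pi rad each way for a turn. Its arguments: {"type":"object","properties":{"deltas":{"type":"array"},"force":{"type":"number"}},"required":["deltas"]}

```bash
mkdir -p pics; ls; python3 - <<'E'
from plant import get_state, vision, r
import cv2
for n in ("scene","side","wrist"):
    m=vision.camera_model(n); print(n,m)
    cv2.imwrite(f"pics/{n}0.png",vision.snapshot(n)[:,:,::-1])
print(get_state())
E
```

```text
pics
scene {'vfov': 42.11289330982299, 'cx': 324.97530329975996, 'cy': 199.22865794737086, 'world_to_cam': array([[-0.51446898,  0.85739653,  0.01388699,  0.22774475],
       [-0.69149898, -0.42439252,  0.58456835,  0.35860895],
       [ 0.50710041,  0.29113944,  0.81122562, -1.38883015],
       [ 0.        ,  0.        ,  0.        ,  1.        ]])}
side {'vfov': 53.71309670336293, 'cx': 317.2574172009642, 'cy': 206.68166625174896, 'world_to_cam': array([[ 0.81011701, -0.58623131,  0.00657935, -0.41759625],
       [ 0.43744645,  0.61190565,  0.65894771, -0.34750807],
       [-0.39032172, -0.53094664,  0.75215997, -0.63724986],
       [ 0.        ,  0.        ,  0.        ,  1.        ]])}
wrist {'vfov': 65.70646984690485, 'cx': 320.80364860560985, 'cy': 196.81183397623676, 'world_to_cam': array([[ 0.32273425,  0.9464885 , -0.00145758, -0.62320232],
       [-0.90060462,  0.30661433, -0.30805676,  0.0422196 ],
       [-0.29112527,  0.10073317,  0.95136686, -0.39132637],
       [ 0.        ,  0.        ,  0.        ,  1.        ]])}
{'clock': 0.15, 'q': array([-1.20920039,  0.68977585, -0.19453259,  1.56604349,  0.15731406,
        0.90251466, -0.21514177]), 'qd': array([ 0.00037886, -0.00274175, -0.0003396 , -0.00484186,  0.00052256,
       -0.00011944, -0.00018467]), 'joint_torque': array([-1.68748797e-03, -5.27866530e+01, -1.26839317e+00, -1.53587204e+01,
       -5.24282805e-02,  3.91953421e-03,  1.20437321e-04]), 'tool_pos': array([0.20111733, 0.59130444, 0.25712048]), 'eef_rot': array([ 8.12997325e-01,  5.82267030e-01, -5.15569141e-04,  4.35988796e-04]), 'contact_force': array([ 0.66441112, -0.17670627, -0.16732103]), 'moment': array([ 0.01092461, -0.01288007,  0.00811839]), 'opening': 0.9952616363591681}
```

View pics/scene0.png

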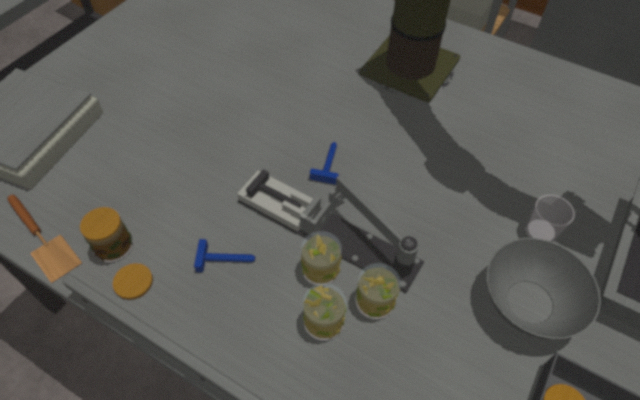

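View pics/side0.png

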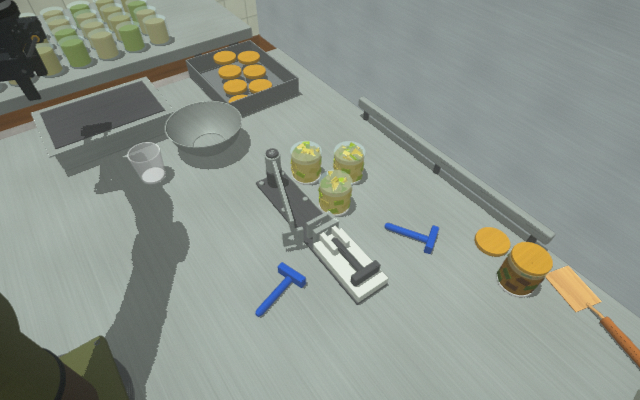

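View pics/wrist0.png

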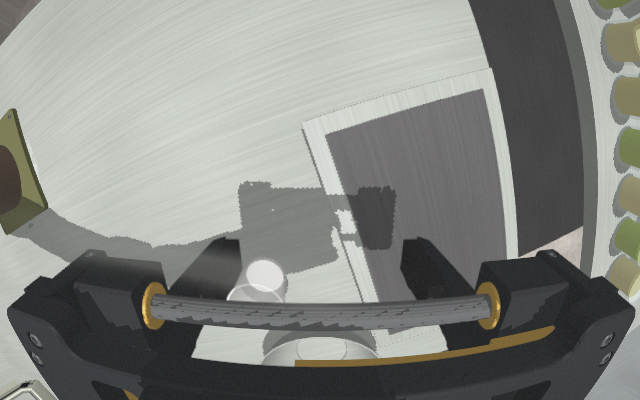

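The dark-handled pin on the white shelf (scene ≈(262,185), side ≈(355,262)) is the one meant. The two blue T-shapes (scene (325,165) and (225,255)) are look-alikes. I'll enlarge both views to confirm and measure.

```bash
python3 - <<'E'
import cv2
a=cv2.imread("pics/scene0.png")[155:295,225:435]; cv2.imwrite("pics/sc0c.png",cv2.resize(a,(800,533),interpolation=cv2.INTER_CUBIC))
a=cv2.imread("pics/side0.png")[140:305,240:400]; cv2.imwrite("pics/si0c.png",cv2.resize(a,(582,600),interpolation=cv2.INTER_CUBIC))
E
```

```text
(no output)
```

View pics/sc0c.png

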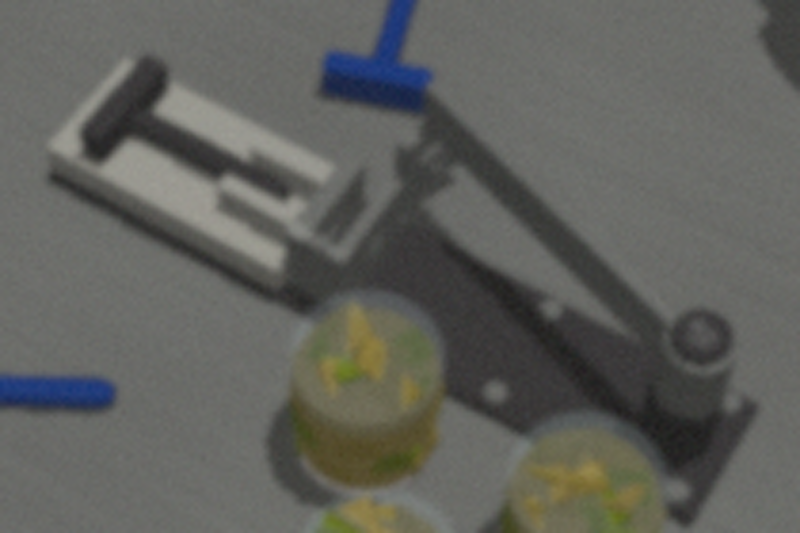

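View pics/si0c.png

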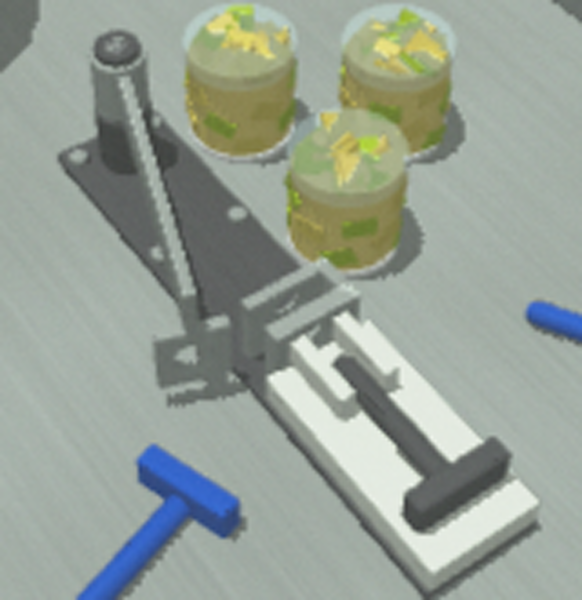

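```bash
cat > h.py <<'E'
import numpy as np
from plant import get_state, vision, r
from scipy.optimize import least_squares
def proj(n,P,m=None):
    m=m or vision.camera_model(n); P=np.atleast_2d(P)
    f=200/np.tan(np.radians(m["vfov"])/2)
    c=(m["world_to_cam"]@np.c_[P,np.ones(len(P))].T)[:3].T
    x,y,z=c[:,0],-c[:,1],-c[:,2]
    if n=="wrist":
        rr=np.hypot(x,y); th=np.arctan2(rr,z); k=f*th/np.maximum(rr,1e-9)
        return np.c_[m["cx"]+k*x,m["cy"]+k*y]
    return np.c_[m["cx"]+f*x/z,m["cy"]+f*y/z]
def F(p,L):
    L=np.atleast_2d(L)/1000.; c,s=np.cos(p[2]),np.sin(p[2])
    return np.c_[p[0]+c*L[:,0]-s*L[:,1],p[1]+s*L[:,0]+c*L[:,1],L[:,2]]
def bp(n,px,z,m=None):
    return least_squares(lambda v:proj(n,[v[0],v[1],z],m)[0]-px,[0.4,0.3],x_scale=.1).x
E
cat > fit.py <<'E'
from h import *
S=lambda u,v:(240+u/3.6375,140+v/3.6364)
C=lambda u,v:(225+u/3.81,155+v/3.807)
obs=[("side",(38,-195,30),S(538,500)),("side",(-38,-195,30),S(430,572)),("side",(-38,-40,30),S(268,380)),("side",(0,180,108),S(118,45)),
("side",(30,-40,58),S(358,290)),("side",(-30,-40,58),S(268,332)),
("scene",(-38,-195,30),C(130,60)),("scene",(38,-195,30),C(50,150)),("scene",(38,-40,30),C(287,268)),("scene",(0,180,108),C(702,330))]
ms={n:vision.camera_model(n) for n in("side","scene")}
f=lambda p:np.concatenate([proj(n,F(p,L),ms[n])[0]-px for n,L,px in obs])
best=min((least_squares(f,[.5,.3,a],loss="soft_l1",x_scale=[.1,.1,1]) for a in(-3,-1.5,0,1.5)),key=lambda s:s.cost)
p=best.x;print(p,np.round(best.fun.reshape(-1,2),1))
np.save("p.npy",p)
# pin handle centre top z=56, and gate
print("handle", [bp("side",S(456,483),.056,ms["side"]),bp("scene",C(125,103),.056,ms["scene"])], F(p,[0,-160,56]))
print("gate tip",bp("side",S(195,295),.098,ms["side"]),bp("scene",C(435,100),.098,ms["scene"]))
c,s=np.cos(p[2]),np.sin(p[2])
for w in [bp("side",S(456,483),.056,ms["side"]),bp("scene",C(125,103),.056,ms["scene"]),bp("side",S(195,295),.098,ms["side"]),bp("scene",C(435,100),.098,ms["scene"]),bp("side",S(347,360),.046,ms["side"])]:
    d=w-p[:2];print("fixture",np.round(1000*np.array([c*d[0]+s*d[1],-s*d[0]+c*d[1]]),1))
E
python3 fit.py
```

```text
[ 0.56467829  0.07346605 -0.01401373] [[-0.  -0.3]
 [-0.2 -0.3]
 [-1.7 -1.6]
 [-1.1 -0.6]
 [-0.2  0.6]
 [ 1.5  1.8]
 [-0.6 -1.4]
 [-0.9 -1.4]
 [-1.8  0.7]
 [ 1.3  0.7]]
handle [array([ 0.55761484, -0.09907015]), array([ 0.56851413, -0.08839144])] [[ 0.56243617 -0.08651824  0.056     ]]
gate tip [0.49877151 0.05863862] [0.50696108 0.0698775 ]
fixture [  -4.6 -172.6]
fixture [   6.1 -161.8]
fixture [-65.7 -15.7]
fixture [-57.7  -4.4]
fixture [  1.2 -69.3]
```

```bash
cat >> h.py <<'E'
from scipy.spatial.transform import Rotation as R
def cmd(pos,yaw):
    """tool down, tool x at world angle yaw -> normalised shift & turn"""
    s=get_state(); R0=R.from_quat(s["eef_rot"])
    Rt=R.from_matrix(np.c_[[np.cos(yaw),np.sin(yaw),0],[np.sin(yaw),-np.cos(yaw),0],[0,0,-1]])
    d=R0.inv().apply(np.array(pos)-s["tool_pos"])/.3
    t=(R0.inv()*Rt).as_rotvec()/np.pi
    print("cmd",np.round(d,3),np.round(t,3))
def st():
    s=get_state(); x=R.from_quat(s["eef_rot"]).as_matrix()
    print("t",round(s["clock"],2),"pos",np.round(s["tool_pos"],4),"yaw",round(np.arctan2(x[1,0],x[0,0]),4),"z",np.round(x[:,2],3),"F",np.round(s["contact_force"],1),"open",round(s["opening"],3))
E
python3 - <<'E'
from h import *
s=get_state();m=vision.camera_model("wrist");W=m["world_to_cam"];c=-W[:3,:3].T@W[:3,3]
R0=R.from_quat(s["eef_rot"])
print("cam in tool",R0.inv().apply(c-s["tool_pos"]),"axis",R0.inv().apply(-W[2,:3]))
st(); cmd([.445,.085,.26],-.014)
E
```

```text
cam in tool [-0.00085482 -0.07990053 -0.12739017] axis [-1.23523340e-04  3.07930894e-01  9.51408718e-01]
t 0.15 pos [0.2011 0.5913 0.2571] yaw 1.243 z [-0.    -0.001 -1.   ] F [ 0.7 -0.2 -0.2] open 0.995
cmd [-1.336  1.313 -0.008] [0.  0.  0.4]
```

play_rows --deltas '[[[1,-0.15,0.15,0,0,0,0.05],[1,-0.3,0.3,0,0,0,0.1],[1,-0.45,0.45,0,0,0,0.16],[1,-0.6,0.6,0,0,0,0.22],[1,-0.75,0.75,0,0,0,0.27]]]' --force 20

```text
clock: 0.78
tool_pos: [0.3397, 0.3095, 0.2575]
eef_rot: [0.981, 0.194, -0.0, 0.001]
contact_force: [1.2, 0.2, 0.5]
opening: 0.458
```

```bash
python3 -c "
from h import *
st(); cmd([.47,.13,.26],-.014)"
```

```text
t 0.78 pos [0.3397 0.3095 0.2575] yaw 0.3895 z [ 0.    -0.001 -1.   ] F [1.2 0.2 0.5] open 0.458
cmd [ 0.174  0.718 -0.008] [0.    0.    0.128]
```

play_rows --deltas '[[[1,0.05,0.2,0,0,0,0.05],[1,0.1,0.4,0,0,0,0.1],[1,0.17,0.6,0,0,0,0.128],[1,0.174,0.718,0,0,0,0.128],[1,0.174,0.718,0,0,0,0.128]]]'

```text
clock: 1.4
tool_pos: [0.471, 0.1266, 0.2576]
eef_rot: [1.0, -0.01, 0.0, 0.001]
contact_force: [-1.0, -0.3, -0.9]
opening: 0.003
```

```bash
python3 -c "
from h import *
import cv2,pickle
st(); m=vision.camera_model('wrist'); im=vision.snapshot('wrist'); pickle.dump(m,open('w1.pkl','wb'))
cv2.imwrite('pics/w1.png',im[:,:,::-1])"
```

```text
t 1.4 pos [0.471  0.1266 0.2576] yaw -0.0192 z [ 0.001 -0.003 -1.   ] F [-1.  -0.3 -0.9] open 0.003
```

View pics/w1.png

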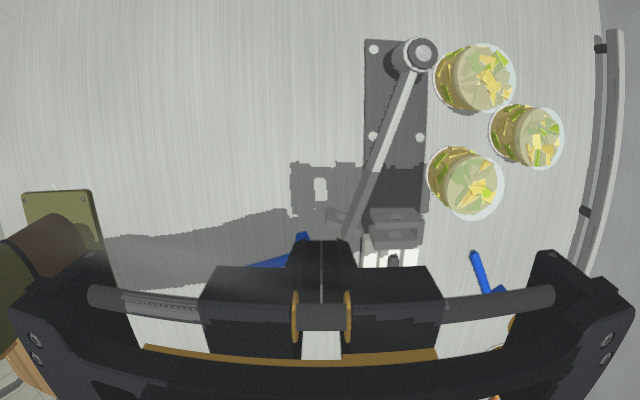

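```bash
python3 -c "
import cv2
a=cv2.imread('pics/w1.png')[30:280,300:520]; cv2.imwrite('pics/w1c.png',cv2.resize(a,None,fx=2.4*1.0,fy=2.4,interpolation=cv2.INTER_CUBIC))"
```

```text
(no output)
```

View pics/w1c.png

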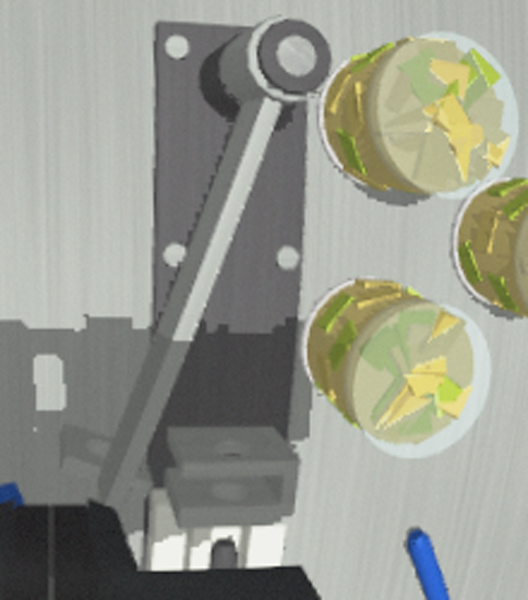

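```bash
cat > fit2.py <<'E'
from h import *
import pickle,cv2
m=pickle.load(open('w1.pkl','rb')); p=np.load('p.npy')
im=cv2.imread('pics/w1c.png')
def dr(p,col):
    for L in [(0,180,108),(-30,-4,8),(30,-4,8),(-30,-4,58),(30,-4,58),(-30,-40,58),(30,-40,58),(-40,205,8),(-40,60,8),(40,60,8),(-30,-28,58),(30,-28,58)]:
        u=(proj('wrist',F(p,L),m)[0]-[300,30])*2.4
        cv2.circle(im,tuple(int(round(x)) for x in u),3,col,-1)
dr(p,(0,0,255))
W=lambda u,v:np.array([300+u/2.4,30+v/2.4])
obs=[((0,180,108),W(295,54)),((-30,-4,8),W(170,430)),((30,-4,58),W(298,458)),((-30,-4,58),W(167,462))]
f=lambda p:np.concatenate([proj('wrist',F(p,L),m)[0]-px for L,px in obs])
s=least_squares(f,p,x_scale=[.1,.1,1]);print(s.x,np.round(s.fun.reshape(-1,2),1))
dr(s.x,(0,255,0)); cv2.imwrite('pics/w1d.png',im); np.save('p2.npy',s.x)
E
python3 fit2.py
```

```text
[ 0.56112806  0.07042244 -0.02276243] [[-0.4  0.6]
 [-3.1 -1.7]
 [-1.2  0.9]
 [ 4.3 -0.2]]
```

View pics/w1d.png

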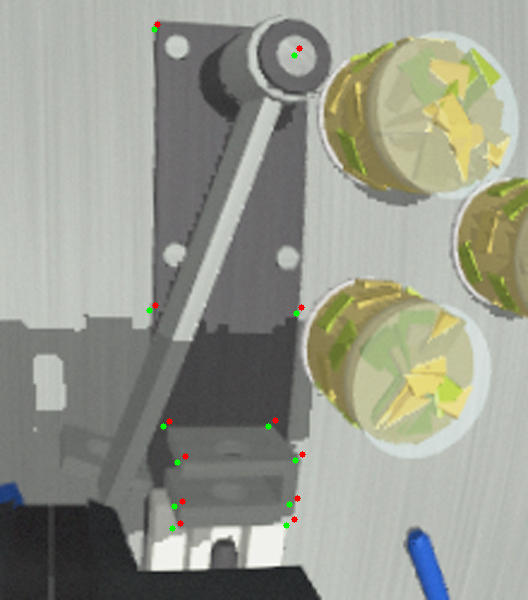

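```bash
python3 -c "
from h import *
p=np.array([.563,.072,-.018]);np.save('p3.npy',p)
m=__import__('pickle').load(open('w1.pkl','rb'))
c,s=np.cos(p[2]),np.sin(p[2])
for u,v in[(115,497),(180,340)]:
  d=bp('wrist',(300+u/2.4,30+v/2.4),.098,m)-p[:2];print('bar fixture',1000*np.array([c*d[0]+s*d[1],-s*d[0]+c*d[1]]))
for L in[(-120,10,83),(-60,10,83),(-21.5,10,83)]:
  t=F(p,L)[0];print(t);cmd(t,p[2])"
```

```text
bar fixture [-65.37594435  -4.77655356]
bar fixture [-40.98318048  64.06466564]
[0.44319943 0.08415826 0.083     ]
cmd [-0.087  0.15   0.582] [0.    0.    0.001]
[0.50318971 0.08307832 0.083     ]
cmd [0.113 0.15  0.582] [0.    0.    0.001]
[0.54168347 0.08238536 0.083     ]
cmd [0.242 0.151 0.582] [0.    0.    0.001]
```

play_rows --deltas '[[[1,-0.09,0.15,0.1,0,0,0],[1,-0.09,0.15,0.3,0,0,0],[1,-0.09,0.15,0.48,0,0,0],[1,-0.09,0.15,0.582,0,0,0],[1,-0.09,0.15,0.582,0,0,0]]]'

```text
clock: 2.08
tool_pos: [0.4405, 0.0855, 0.0814]
eef_rot: [1.0, -0.006, -0.003, 0.001]
contact_force: [0.2, 0.1, 1.4]
opening: 0.005
```

```bash
python3 -c "
from h import *
st()
p=np.load('p3.npy')
for L in[(-70,10,83),(-30,10,83),(-21.5,10,83)]:
  t=F(p,L)[0];print(t);cmd(t,p[2])"
```

```text
t 2.08 pos [0.4405 0.0855 0.0814] yaw -0.0129 z [-0.005 -0.001 -1.   ] F [0.2 0.1 1.4] open 0.005
[0.49319133 0.08325831 0.083     ]
cmd [ 0.176  0.005 -0.006] [0.    0.002 0.002]
[0.53318485 0.08253835 0.083     ]
cmd [ 0.309  0.006 -0.007] [0.    0.002 0.002]
[0.54168347 0.08238536 0.083     ]
cmd [ 0.337  0.006 -0.007] [0.    0.002 0.002]
```

play_rows --deltas '[[[1,0.05,0.005,-0.007,0,0,0],[1,0.1,0.005,-0.007,0,0,0],[1,0.14,0.005,-0.007,0,0,0],[1,0.18,0.005,-0.007,0,0,0],[1,0.22,0.005,-0.007,0,0,0]]]'

```text
clock: 2.7
tool_pos: [0.5064, 0.0831, 0.0835]
eef_rot: [1.0, -0.006, -0.003, 0.001]
contact_force: [-2.5, 0.1, 0.0]
opening: 0.008
```

play_rows --deltas '[[[1,0.02,0,0,0,0,0],[1,0.04,0,0,0,0,0],[1,0.06,0,0,0,0,0],[1,0.07,0,0,0,0,0]]]'

```text
clock: 3.2
tool_pos: [0.5278, 0.0827, 0.0833]
eef_rot: [1.0, -0.006, -0.003, 0.001]
contact_force: [-2.1, -0.5, -0.4]
opening: 0.01
```

```bash
python3 -c "
from h import *
import cv2
st();cmd([.5417,.0824,.083],-.018)
a=vision.snapshot('side'); cv2.imwrite('pics/s2.png',cv2.resize(a[140:305,240:400,::-1],(582,600),interpolation=cv2.INTER_CUBIC))"
```

```text
t 3.2 pos [0.5278 0.0827 0.0833] yaw -0.0129 z [-0.006 -0.002 -1.   ] F [-2.1 -0.5 -0.4] open 0.01
cmd [0.047 0.001 0.001] [0.001 0.002 0.002]
```

View pics/s2.png

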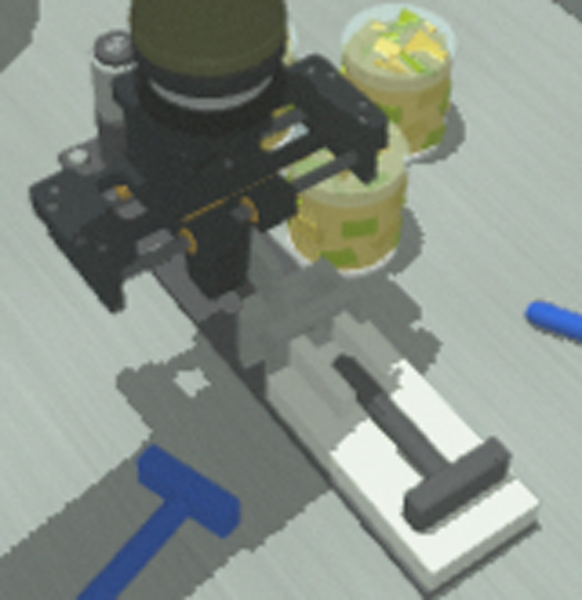

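The side view shows the gate swung in, with its lug at the bracket, and the jars and pin still in place. I'll take small steps to the stop.

play_rows --deltas '[[[1,0.007,0,0,0,0,0],[1,0.014,0,0,0,0,0],[1,0.02,0,0,0,0,0],[1,0.02,0,0,0,0,0]]]'

```text
clock: 3.75
tool_pos: [0.5345, 0.0828, 0.0834]
eef_rot: [1.0, -0.006, -0.002, 0.001]
contact_force: [-1.2, -0.6, -0.1]
opening: 0.003
```

play_rows --deltas '[[[1,0.007,0,0,0,0,0],[1,0.014,0,0,0,0,0],[1,0.014,0,0,0,0,0]]]'

```text
clock: 4.12
tool_pos: [0.5392, 0.0829, 0.0834]
eef_rot: [1.0, -0.006, -0.002, 0.001]
contact_force: [-0.3, -1.4, -0.4]
opening: 0.007
```

play_rows --deltas '[[[1,0.007,0,0,0,0,0],[1,0.014,0,0,0,0,0],[1,0.014,0,0,0,0,0]]]'

```text
clock: 4.5
tool_pos: [0.5432, 0.0828, 0.0834]
eef_rot: [1.0, -0.006, -0.002, 0.001]
contact_force: [-0.9, -0.3, 1.3]
opening: 0.004
```

play_rows --deltas '[[[1,0.007,0,0,0,0,0],[1,0.01,0,0,0,0,0],[1,0.01,0,0,0,0,0]]]'

```text
clock: 4.88
tool_pos: [0.5432, 0.0827, 0.0833]
eef_rot: [1.0, -0.006, -0.005, 0.001]
contact_force: [-7.4, -0.9, 6.9]
opening: 0.008
```

play_rows --deltas '[[[1,0.007,0,0,0,0,0],[1,0.01,0,0,0,0,0],[1,0.01,0,0,0,0,0]]]'

```text
clock: 5.25
tool_pos: [0.5432, 0.0827, 0.0834]
eef_rot: [1.0, -0.006, -0.008, 0.001]
contact_force: [-8.5, -1.0, 8.1]
opening: 0.007
```

At the stop: the TCP stalls at x=0.5432 and the force has risen to 8 N. I'll back off and look.

play_rows --deltas '[[[1,-0.04,0,0,0,0,0],[1,-0.12,0,0,0,0,0],[1,-0.2,0,-0.1,0,0,0],[1,-0.2,0.1,-0.3,0,0,0],[1,-0.2,0.15,-0.5,0,0,0]]]'

```text
clock: 5.88
tool_pos: [0.4858, 0.039, 0.2324]
eef_rot: [1.0, -0.006, -0.008, 0.001]
contact_force: [2.1, 0.5, 0.1]
opening: 0.0
```

```bash
python3 -c "
from h import *
st(); p=np.load('p3.npy'); cmd(F(p,[0,-150,200])[0],p[2])"
```

```text
t 5.88 pos [0.4858 0.039  0.2324] yaw -0.012 z [-0.015 -0.002 -1.   ] F [2.1 0.5 0.1] open 0.0
cmd [0.255 0.387 0.105] [0.001 0.005 0.002]
```

play_rows --deltas '[[[-1,0.1,0.15,0.0,0,0,0],[-1,0.2,0.3,0.05,0,0.005,0],[-1,0.255,0.387,0.09,0,0.005,0.002],[-1,0.255,0.387,0.1,0.001,0.005,0.002],[-1,0.255,0.387,0.105,0.001,0.005,0.002]]]'

```text
clock: 6.5
tool_pos: [0.5604, -0.0766, 0.2]
eef_rot: [1.0, -0.008, 0.0, -0.001]
contact_force: [-0.9, 1.9, -0.4]
opening: 0.549
```

```bash
python3 -c "
from h import *
import cv2,pickle
st(); m=vision.camera_model('wrist'); im=vision.snapshot('wrist'); pickle.dump(m,open('w2.pkl','wb'))
cv2.imwrite('pics/w2.png',im[:,:,::-1]);cv2.imwrite('pics/sc2.png',vision.snapshot('scene')[:,:,::-1])"
```

```text
t 6.5 pos [ 0.5604 -0.0766  0.2   ] yaw -0.0169 z [ 0.001  0.002 -1.   ] F [-0.9  1.9 -0.4] open 0.549
```

View pics/w2.png

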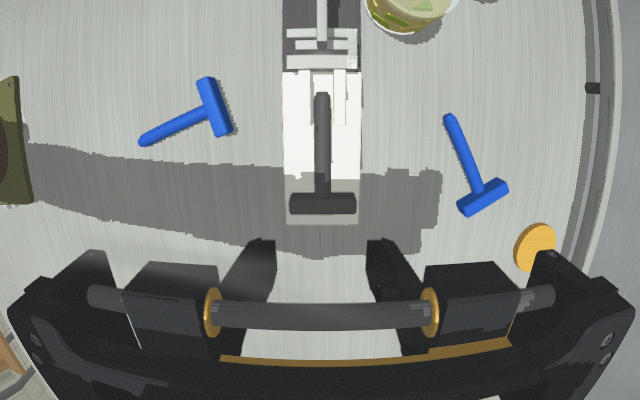

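```bash
python3 -c "
import cv2
a=cv2.imread('pics/w2.png')[0:232,260:450]; cv2.imwrite('pics/w2c.png',cv2.resize(a,None,fx=2.58,fy=2.58,interpolation=cv2.INTER_CUBIC))"
```

```text
(no output)
```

View pics/w2c.png

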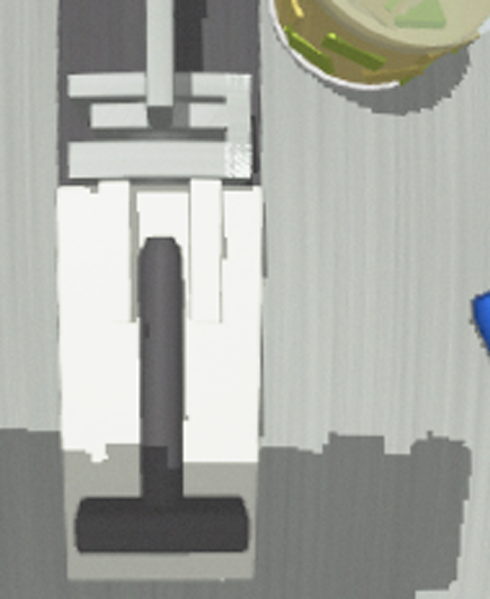

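```bash
cat > fit3.py <<'E'
from h import *
import pickle
m=pickle.load(open('w2.pkl','rb')); p=np.load('p3.npy')
W=lambda u,v:np.array([260+u/2.58,v/2.58])
obs=[((-38,-40,30),W(58,187)),((38,-40,30),W(260,187)),((-38,-195,30),W(69,579)),((38,-195,30),W(253,579)),((-30,-40,58),W(69,178)),((30,-40,58),W(251,180)),
((-20.5,-90,50),W(100,322)),((-10.5,-90,50),W(132,322)),((10.5,-90,50),W(190,322)),((20.5,-90,50),W(222,322))]
f=lambda p:np.concatenate([proj('wrist',F(p,L),m)[0]-px for L,px in obs])
s=least_squares(f,p,x_scale=[.1,.1,1]);print(s.x,np.round(s.fun.reshape(-1,2),1))
p=s.x;np.save('p4.npy',p);c,s=np.cos(p[2]),np.sin(p[2])
def fx(w): d=w-p[:2];return np.round(1000*np.array([c*d[0]+s*d[1],-s*d[0]+c*d[1]]),1)
for n,u,v,z in [("h rear L",78,551,.056),("h rear R",246,549,.056),("h mid",162,551,.056),("tip",161,237,.038),("shaft near handle",162,490,.046),("gate end top",160,107,.098),("gate top edge y0",160,10,.098)]:
    w=bp('wrist',W(u,v),z,m);print(n,w,fx(w))
E
python3 fit3.py
```

```text
[ 0.5639407   0.07044318 -0.01426232] [[-0.8 -0.4]
 [ 1.4 -0.6]
 [-0.7  1. ]
 [ 0.6  0.7]
 [ 0.2 -0.1]
 [-0.  -1. ]
 [ 0.5  0.3]
 [-0.7  0.1]
 [ 0.4  0.1]
 [-0.8  0.1]]
h rear L [ 0.53114708 -0.10092427] [ -30.3 -171.8]
h rear R [ 0.59243857 -0.10126304] [  30.9 -171.3]
h mid [ 0.56177823 -0.10142195] [   0.3 -171.9]
tip [0.56338066 0.01042472] [  0.3 -60. ]
shaft near handle [ 0.56216326 -0.08126909] [   0.4 -151.7]
gate end top [0.56339045 0.04662743] [ -0.2 -23.8]
gate top edge y0 [0.56392567 0.07636878] [-0.1  5.9]
```

```bash
python3 -c "
from h import *
st(); p=np.load('p4.npy')
for z in(100,52): cmd(F(p,[0.3,-165,z])[0],p[2])"
```

```text
t 6.6 pos [ 0.5602 -0.0761  0.2002] yaw -0.0156 z [ 0.001  0.002 -1.   ] F [-0.1  0.8  0.1] open 0.641
cmd [0.006 0.062 0.334] [-0.001 -0.    -0.   ]
cmd [0.006 0.062 0.494] [-0.001 -0.    -0.   ]
```

play_rows --deltas '[[[-1,0.006,0.062,0.1,0,0,0],[-1,0.006,0.062,0.2,0,0,0],[-1,0.006,0.062,0.28,0,0,0],[-1,0.006,0.062,0.28,0,0,0],[-1,0.006,0.062,0.28,0,0,0]]]'

```text
clock: 7.22
tool_pos: [0.5624, -0.0938, 0.1172]
eef_rot: [1.0, -0.007, 0.001, -0.001]
contact_force: [0.7, 0.9, 0.5]
opening: 1.003
```

```bash
python3 -c "
from h import *
import cv2
st(); p=np.load('p4.npy')
for z in(100,52): cmd(F(p,[0.3,-165,z])[0],p[2])
cv2.imwrite('pics/w3.png',vision.snapshot('wrist')[:,:,::-1])"
```

```text
t 7.22 pos [ 0.5624 -0.0938  0.1172] yaw -0.0145 z [ 0.002  0.002 -1.   ] F [0.7 0.9 0.5] open 1.003
cmd [-0.002  0.003  0.057] [-0.001 -0.001 -0.   ]
cmd [-0.002  0.003  0.217] [-0.001 -0.001 -0.   ]
```

View pics/w3.png

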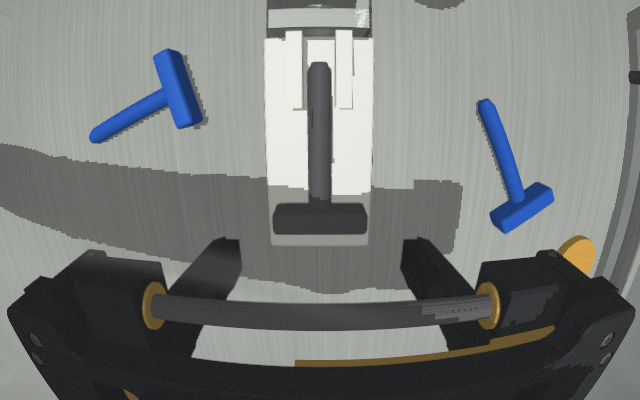

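The handle (273–368, 218) is centred between the open fingers (240, 402). I'll go down and grip.

play_rows --deltas '[[[-1,-0.002,0.003,0.1,0,0,0],[-1,-0.002,0.003,0.18,0,0,0],[-1,-0.002,0.003,0.217,0,0,0],[-1,-0.002,0.003,0.217,0,0,0],[0,-0.002,0.003,0.217,0,0,0]]]' --force 15

```text
clock: 7.9
tool_pos: [0.5629, -0.0949, 0.0534]
eef_rot: [1.0, -0.007, 0.002, -0.001]
contact_force: [-0.5, 0.9, -0.5]
opening: 0.908
```

play_rows --deltas '[[[0.5,0,0,0,0,0,0],[0.5,0,0,0,0,0,0],[0.5,0,0,0,0,0,0],[0.5,0,0,0,0,0,0]]]'

```text
clock: 8.4
tool_pos: [0.5626, -0.0951, 0.0541]
eef_rot: [1.0, -0.007, 0.002, -0.001]
contact_force: [-1.4, -0.4, 6.6]
opening: 0.723
```

```bash
python3 -c "
from h import *
import cv2
st(); p=np.load('p4.npy')
for y in(-165,-98): cmd(F(p,[0.,y,52])[0],p[2])
cv2.imwrite('pics/w4.png',vision.snapshot('wrist')[:,:,::-1])"
```

```text
t 8.4 pos [ 0.5626 -0.0951  0.0541] yaw -0.0149 z [ 0.004  0.001 -1.   ] F [-1.4 -0.4  6.6] open 0.723
cmd [-0.004 -0.002  0.007] [-0.    -0.001 -0.   ]
cmd [-0.004 -0.225  0.007] [-0.    -0.001 -0.   ]
```

View pics/w4.png

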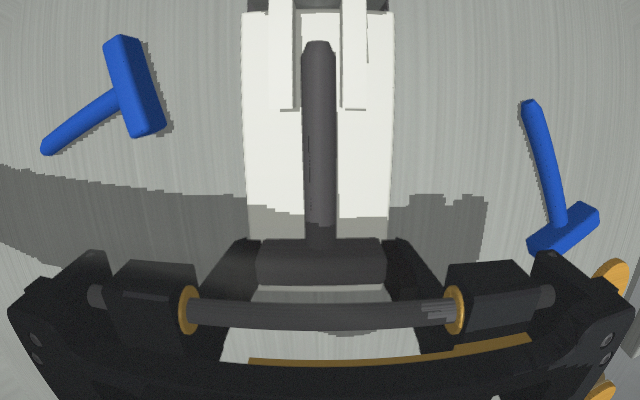

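play_rows --deltas '[[[0.5,-0.001,-0.025,0,0,0,0],[0.5,-0.002,-0.05,0,0,0,0],[0.5,-0.002,-0.07,0,0,0,0],[0.5,-0.002,-0.09,0,0,0,0],[0.5,-0.002,-0.1,0,0,0,0]]]' --force 20

```text
clock: 9.07
tool_pos: [0.5626, -0.0647, 0.0542]
eef_rot: [1.0, -0.007, 0.002, -0.001]
contact_force: [0.3, -2.3, -0.1]
opening: 0.719
```

```bash
python3 -c "
from h import *
import cv2
st(); p=np.load('p4.npy')
for y in(-165,-98): cmd(F(p,[0.,y,54])[0],p[2])
cv2.imwrite('pics/w5.png',vision.snapshot('wrist')[:,:,::-1])"
```

```text
t 9.07 pos [ 0.5626 -0.0647  0.0542] yaw -0.0143 z [ 0.004  0.001 -1.   ] F [ 0.3 -2.3 -0.1] open 0.719
cmd [-0.002  0.1    0.   ] [-0.    -0.001 -0.   ]
cmd [-0.002 -0.124  0.001] [-0.    -0.001 -0.   ]
```

View pics/w5.png

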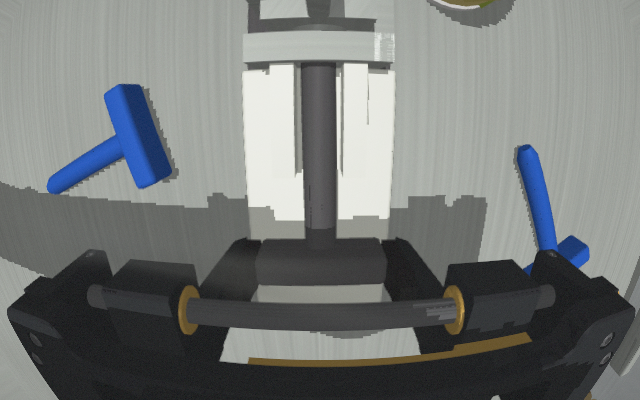

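The pin moves with the gripper, its tip has entered the outer hole under the cheek (318, 62), and the force is low. I'll carry on.

play_rows --deltas '[[[0.5,-0.001,-0.025,0,0,0,0],[0.5,-0.001,-0.05,0,0,0,0],[0.5,-0.001,-0.075,0,0,0,0],[0.5,-0.001,-0.1,0,0,0,0],[0.5,-0.001,-0.105,0,0,0,0]]]'

```text
clock: 9.75
tool_pos: [0.5627, -0.0316, 0.0542]
eef_rot: [1.0, -0.006, 0.002, -0.001]
contact_force: [-0.6, -1.6, -0.7]
opening: 0.723
```

```bash
python3 -c "
from h import *
st(); p=np.load('p4.npy')
for y in(-98,): cmd(F(p,[0.,y,54])[0],p[2])"
```

```text
t 9.75 pos [ 0.5627 -0.0316  0.0542] yaw -0.0128 z [ 0.004  0.002 -1.   ] F [-0.6 -1.6 -0.7] open 0.723
cmd [-0.001 -0.014  0.001] [-0.001 -0.001  0.   ]
```

play_rows --deltas '[[[0.5,0,-0.008,0,0,0,0],[0.5,0,-0.014,0,0,0,0],[0.5,0,-0.014,0,0,0,0]]]'

```text
clock: 10.12
tool_pos: [0.5627, -0.0277, 0.0542]
eef_rot: [1.0, -0.007, 0.002, -0.001]
contact_force: [-0.5, -3.4, -0.4]
opening: 0.729
```

play_rows --deltas '[[[0.5,0,-0.007,0,0,0,0],[0.5,0,-0.01,0,0,0,0],[0.5,0,-0.01,0,0,0,0]]]'

```text
clock: 10.5
tool_pos: [0.5627, -0.0275, 0.0542]
eef_rot: [1.0, -0.008, 0.002, 0.001]
contact_force: [0.4, -7.5, -0.9]
opening: 0.729
```

```bash
python3 -c "
from h import *
import cv2
st()
cv2.imwrite('pics/w6.png',vision.snapshot('wrist')[:,:,::-1])"
```

```text
t 10.5 pos [ 0.5627 -0.0275  0.0542] yaw -0.0159 z [ 0.004 -0.001 -1.   ] F [ 0.4 -7.5 -0.9] open 0.729
```

View pics/w6.png

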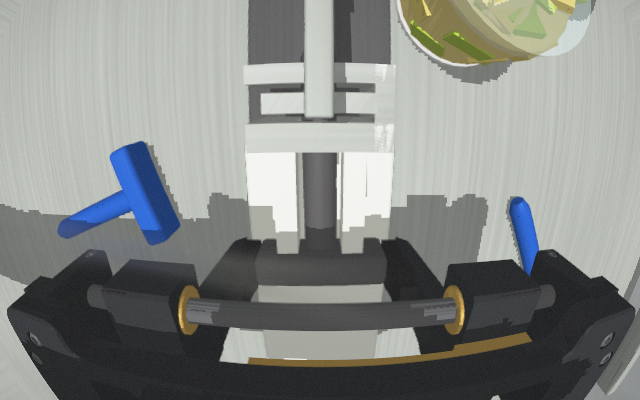

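It stops at fixture y = −98 mm with 7.5 N and the handle against the wall ends, so the pin is home. I'll release and lift.

play_rows --deltas '[[[0.5,0,0,0,0,0,0],[-1,0,0,0,0,0,0],[-1,0,0,0,0,0,0],[-1,0,0,0,0,0,0],[-1,0,0,0,0,0,0]]]'

```text
clock: 11.18
tool_pos: [0.5627, -0.0273, 0.0542]
eef_rot: [1.0, -0.008, 0.002, 0.0]
contact_force: [-0.2, -0.1, -0.0]
opening: 0.999
```

play_rows --deltas '[[[-1,0,0,-0.05,0,0,0],[-1,0,0,-0.15,0,0,0],[-1,0,0,-0.3,0,0,0],[-1,0,0.1,-0.45,0,0,0],[-1,0,0.2,-0.55,0,0,0]]]'

```text
clock: 11.8
tool_pos: [0.5617, -0.0877, 0.2226]
eef_rot: [1.0, -0.007, 0.004, 0.001]
contact_force: [-0.5, -0.2, -0.1]
opening: 1.0
```

play_rows --deltas '[[[-1,-0.05,0,0,0,0,0],[-1,-0.1,0,0,0,0,0],[-1,-0.1,0,0,0,0,0]]]'

```text
clock: 12.18
tool_pos: [0.5308, -0.0874, 0.2233]
eef_rot: [1.0, -0.008, 0.004, 0.001]
contact_force: [0.3, -0.3, 0.4]
opening: 1.001
```

```bash
python3 -c "
from h import *
import cv2,pickle
st()
pickle.dump(vision.camera_model('wrist'),open('w7.pkl','wb'))
cv2.imwrite('pics/w7.png',cv2.resize(vision.snapshot('wrist')[:260,220:480,::-1],None,fx=2.3,fy=2.3,interpolation=cv2.INTER_CUBIC))
cv2.imwrite('pics/s7.png',cv2.resize(vision.snapshot('side')[100:305,240:440,::-1],(585,600),interpolation=cv2.INTER_CUBIC))"
```

```text
t 12.18 pos [ 0.5308 -0.0874  0.2233] yaw -0.0151 z [ 0.008 -0.001 -1.   ] F [ 0.3 -0.3  0.4] open 1.001
```

View pics/w7.png

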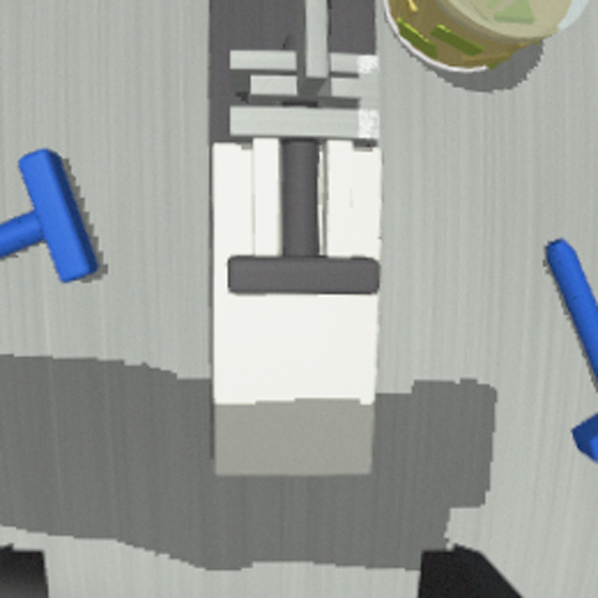

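View pics/s7.png

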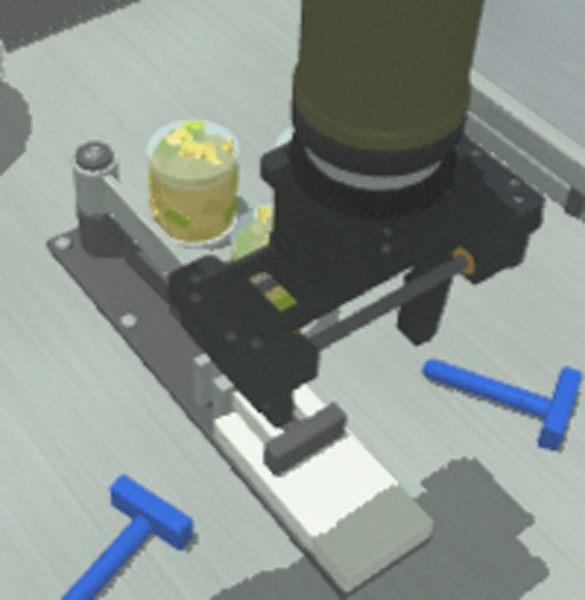

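The shaft runs through the outer cheek and reaches the lug ((299,102) in the crop). The handle is at the wall ends, and the gripper is clear. One numeric check, plus the jars in the scene view.

```bash
python3 -c "
from h import *
import pickle,cv2
m=pickle.load(open('w7.pkl','rb'));p=np.load('p4.npy');c,s=np.cos(p[2]),np.sin(p[2])
for n,u,v,z in [('shelf rear L(-38,-195)',215,474,.03),('shelf rear R',372,474,.03),('handle rear top',304,293,.056),('handle front top',304,258,.056),('gate end',317,77,.098),('gate L',307,77,.098),('gate far',316,5,.098)]:
    d=bp('wrist',(220+u/2.3,v/2.3),z,m)-p[:2];print(n,np.round(1000*np.array([c*d[0]+s*d[1],-s*d[0]+c*d[1]]),1))
a=vision.snapshot('scene')[155:345,225:435,::-1];b=cv2.imread('pics/scene0.png')[155:345,225:435]
cv2.imwrite('pics/cmp.png',cv2.resize(np.hstack([b,a]),(800,362),interpolation=cv2.INTER_CUBIC))"
```

```text
shelf rear L(-38,-195) [ -37.7 -193.8]
shelf rear R [  38.3 -194.3]
handle rear top [ 1.000e-01 -1.054e+02]
handle front top [ -0.1 -90.8]
gate end [ -0.3 -23.6]
gate L [ -3.8 -23.7]
gate far [-0.3  4. ]
```

View pics/cmp.png

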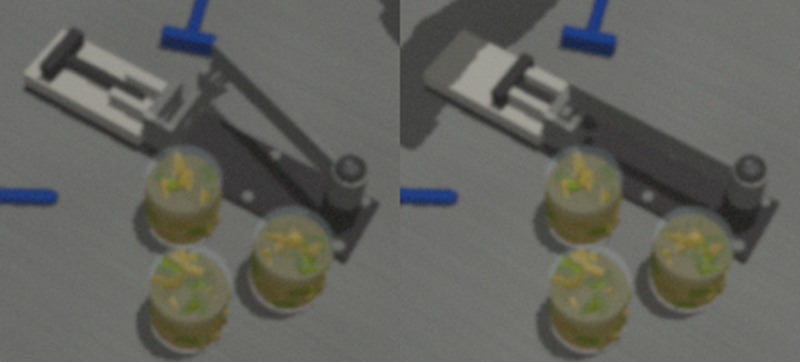

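The jars are at the same pixels before and after, the handle's front face is at y ≈ −90 mm (home), and the gate is at 0.

```bash
python3 -c "
from plant import r
print(r.finish_job())"
```

```text
the job is handed in; nothing more can be done
None
```

The gate is shut against its stop and locked with the dark T-handled pin. I handed the job in at about 12 s on the robot's clock, with the gripper open and clear of everything.

- **Gate:** I pushed it with closed fingers until it stalled at the stop, at about 8 N sideways. The last wrist picture puts its end within 0.3 mm of the shut line.
- **Pin:** I gripped it by the ends of its handle and slid it along the shelf until the handle met the guide walls, at about 7.5 N. The handle's front face measures −90.8 mm against the expected −90 mm, and the shaft can be seen entering the gate's lug. The tip beyond the inner cheek was not clearly visible, so "fully home" rests on the handle position and the stall.
- **Jars and look-alikes:** All three jars appear at the same pixels before and after. The two blue pins were not touched.

The first fixture estimates from the scene and side cameras disagreed by about 10 mm. I used a close wrist-camera fit instead, with residuals of about 1 pixel. No final check failed.

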